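Find the end of the ski's camber pocket with the feeler gauge

ROBOT

A 7-joint arm with a two-finger parallel gripper is mounted at the origin on the work surface. World frame = base frame: x ahead of the robot, y to its left, z up, the work surface at z = 0. Lengths are in m, angles in rad, forces in N, time in s.
With the tool pointing down it reaches from about 0.4 to 0.85 m from the base axis. Payload 10.4 kg.
Tool frame: the origin (TCP) lies midway between the tips of the shut fingers; the grasp point (between the pads) lies 19 mm behind it; z points along the fingers, x is the direction in which the jaws open and shut, and the axes are right-handed (so a half turn about z gives the same grasp; the last joint's range is limited). The gripper opens to 85 mm and grips with 20 to 120 N. Pads are 22 mm wide; open, the fingers measure 114 mm over their backs; the gripper's body (76 mm by 85 mm) begins 54 mm behind the grasp point. The pads swing forward as they close: fully open they stand 13 mm farther back than shut.
Start: joints at [1.131, 0.332, -0.065, 1.46, 0.022, 1.35, -0.088], TCP at [0.253, -0.572, 0.205] pointing down, gripper open.
Joint ranges: [-2.6, 2.6], [-0.5, 2.12], [-1.47, 1.34], [0.16, 2.42], [-1.27, 4.41], [0.06, 2.06], [-2.6, 2.6]. Speed limits (rad/s): [2.22, 2.22, 2.79, 2.79, 3.14, 3.14, 3.14].

INTERFACE

Orientations are given as a unit quaternion [x, y, z, w].
In Python, from workcell import monitor, eyes, ticket, models gives the robot as it stands.
- The arm moves only by the tool servo_tool, never from a script. Its argument "motion" is a list of rows, each a list of 7 numbers: the opening, from 0 (shut) to 1 (fully open), then the shift along the tool's x, y, z in m, then the turn, a rotation vector about the tool's x, y, z in degrees. In form: [[fingers, tx, ty, tz, rx, ry, rz], ...]. A call has 1 to 20 rows; each row is the pose to reach, as a shift and turn from the pose commanded when the call began, along the tool's axes at that moment; what a row does not reach only later rows make up. A row lasts 1/8 s, in which the tool goes at most 62.5 mm and 10.7 degrees, less where a joint would pass 70% of its speed; a pose out of reach is approached as far as the arm can. A call with a gripper value outside its range is refused whole. The fingers move at their own pace and stop on an object; "grip_force" is the grip in N (left out, the last holds). Time passes only in rows, so rows that repeat a pose let the fingers close. It gives the time, the measured TCP pose, the force and the opening at its end, in the units of the state.
- monitor.get_obs(): the state, without advancing time (a new reading comes with each control period).
- eyes.camera(name): name is "scene" or "side" or "wrist"; returns (picture, depth): 420x560x3 uint8, blue, green, red; 420x560 float32, m along the optical axis (not along the pixel's ray), 0 where there is no reading.
- eyes.camera_info(name): a dict with "intrinsics" (3x3 intrinsics, pixels), "k1" (the pictures are not rectified: a ray, as slopes to the right and down, at radius r is drawn at 1 + k1 r^2 times it, then the intrinsics apply), "extrinsics" (4x4, takes a point from world to camera coordinates); the wrist camera has in their place "tool_from_camera" (4x4, takes a point from camera to tool coordinates, whose origin is the TCP and whose axes are the tool frame's). Camera axes: x right, y down, z forward; pixel columns grow to the right and rows downward; lengths in m; the calibration is good to about 2 mm. A picture is of the moment at which its call begins: read the wrist's pose just before it. camera_info takes no time and is no camera call.
- ticket.hand_in(): hands the job in, once; it reports no verdict.
Trained networks look in the newest picture that a camera, given by its name, has taken for a name from the list of things; names that differ only in an ending like _2 or _b are one class to them, and where a whole thing is asked for, a point or a joint stands for the part that bears it (a point fixed in the world has none). Each returns a list of dicts, best first, with "confidence" (0 to 1); they miss things now and then, are a little off and sometimes report something else, mostly with a low value. They report only what shows in the picture. A call takes as long as a camera call. They do not tell look-alikes from the thing itself.
- models.boxes_of(camera, thing): "point" ([x, y, z] in m, in the coordinates of the camera as it stood for that picture, good to about 4 mm: the middle of the surface that is visible of it).
The state is a dict: "clock": time; "joint_pos": joint angles; "joint_velocities": joint speeds; "tau": joint torques, N m; "position": TCP position; "ee_rot": TCP orientation; "ft_force": force on the tool from outside, world axes, zero at the start; "torque": the same for the moment, N m; "grip_width": opening from 0.0 (shut) to 1.0 (fully open).
Only numpy, scipy, OpenCV 4.12 (cv2) and the standard library are available. Lean on these libraries where they do the work, as an engineer would, in place of code of your own. Each camera call takes 0.05 s, during which the arm holds its last target. There are 200 camera calls.

TASK

A cross-country ski is pressed down on the flex-test bench: slide the red feeler gauge along its rib under the ski towards the upturned tip, pushing the orange pointer ahead of it, until you feel its blade bind clearly under the ski (a push of about 6 to 10 N there is right; never force it with more than 16 N). Then draw the gauge back about 3 cm, so that the pointer stays alone to mark the spot, and let go, with the gauge still sitting on its rib. Move the pointer only with the gauge, and leave the other things on the bench and table alone.

Things in the scene. Friction and masses are not known exactly. Their poses are not given: they have to be found in the camera images.
- bench: Fixed flex-test bench, moved and turned some degrees each run: aluminium plate 290 (x) x 960 (y) x 20 thick. Origin at table height below the middle of the guide rib; x points away from the robot, y along the rib to the ski's upturned tip. Dark rib 12 wide, 8 high, y -350 to 350, at x=0. Green press frame over the ski at y=-345, top 172 above the table.
- ski: Yellow ski, fixed, 44 wide, 18 thick, along the bench's y, centre line at bench x=67, base 31 and top 49 above the table (binding up to 67, bench y -235 to -82). Origin in its base above bench y=0. Below it is an 11 gap, which closes somewhere at bench y 100 to 200: this spot differs each run, is not measured, and resists the blade like a spring of 2.5 N/mm along y.
- gauge: Red feeler gauge, loose, 0.2 to 0.4 kg, straddling the rib (1.5 play each side); slides with about 1 to 4 N friction. Body 47 (x) x 130 (y) x 20 high, handle on top, blade to +x under the ski. Origin: centre of the underside, on the plate, 20 above the table; axes as the bench's. Starts at bench y -160 to -80.
- gauge_handle (a point): Point in the black upright handle on the gauge's middle, 60 above the gauge's underside; the handle is 36 (x) x 20 (y) and rises from 20 to 78 above the underside. Pinch it from above, fingers closing along y across the 20.
- gauge_nose (a point): Middle of the gauge's front face (towards the ski tip), 65 ahead of its origin along y, 12 above its underside. This face pushes the pointer.
- gauge_blade (a point): Middle of the leading edge of the gauge's steel blade (4 thick, reaching 88 in x from the rib's middle, 30 in y), under the ski; the edge is level with the nose in y. This edge binds at the tight spot.
- pointer: Orange pointer block, 34 (x) x 30 (y) x 22 high, riding on the rib ahead of the gauge; it slides only along the bench's y with about 1.2 N friction and stays where it is left. Origin: middle of the lower edge of the face that looks at the gauge.
- pointer_back (a point): Middle of the pointer's face that looks at the gauge; gap to the gauge = its distance along y from the gauge's nose.
- wax_purple: Bystander: purple wax bar, 35 x 65 x 22, loose on the bench plate. Origin at the centre of the underside.
- black_ring: Bystander: black rubber ring, 38 across, 14 high, loose on the bench plate. Origin at the centre of the underside.
- cork: Bystander: brown cork block, 45 x 75 x 30, loose on the bench plate beyond the ski. Origin at the centre of the underside.
- wax_cream: Bystander: cream wax bar, 50 x 75 x 25, loose on the bench plate. Origin at the centre of the underside.
- scraper: Bystander: flat green plastic scraper, 60 x 140 x 5, loose on the bench plate beyond the ski. Origin at the centre of the underside.
- brush: Bystander: hand brush lying on the table.
- driver: Bystander: screwdriver lying on the table.
Mind the look-alikes: they are no part of the job. What is shaped like the gauge but turquoise is not meant.

How it is judged:
By the outcome, as a careful person would: the job done as asked, in the order asked, and still so for the second after the job is handed in, with the robot touching nothing.
It also fails if it takes over 51 s, if anything falls off the work surface, if the arm or the gripper's body presses on something with over 40 N, if the wrist force passes 120 N, or if a joint passes its speed limit or range.

## Working session

There is one attempt and no reset: what is moved stays moved. The work goes in short steps, Python scripts to look and compute and a tool call to move; the robot and the scene stay as the last step left them, time stands still between calls to the robot, and variables do not carry over. Pictures are saved under pics/ and viewed, about 8 in all and at most 12, crops included, and the job is handed in when it is done.

Besides the shell and the picture viewer there is one more tool, called after "Call:" as a command line: name --pt "numbers of a row" for each row, then --argument value for the rest. servo_tool: Moves the arm, as the interface text tells. Its arguments: {"type":"object","properties":{"motion":{"type":"array"},"grip_force":{"type":"number"}},"required":["motion"]}

```bash
mkdir -p pics; ls; cat > h.py <<'E'
import numpy as np, cv2, json
from workcell import monitor, eyes, ticket, models
from scipy.spatial.transform import Rotation as R
def ext(name,obs=None):
    i=eyes.camera_info(name)
    if name=="wrist":
        T=np.eye(4);T[:3,:3]=R.from_quat(obs["ee_rot"]).as_matrix();T[:3,3]=obs["position"]
        return T@np.array(i["tool_from_camera"])
    return np.linalg.inv(np.array(i["extrinsics"]))
def cloud(name,depth,W):
    i=eyes.camera_info(name);K=np.array(i["intrinsics"]);k1=i["k1"]
    v,u=np.mgrid[:420,:560].astype(float)
    p=cv2.undistortPoints(np.stack([u.ravel(),v.ravel()],1)[:,None],K,np.array([k1,0,0,0.]))[:,0]
    P=np.c_[p,np.ones(len(p))]*depth.reshape(-1,1)
    return (P@W[:3,:3].T+W[:3,3]).reshape(420,560,3)
def shot(name):
    o=monitor.get_obs();im,d=eyes.camera(name);W=ext(name,o)
    return im,d,W,cloud(name,d,W)
E
python3 - <<'E'
from h import *
o=monitor.get_obs();print({k:np.round(v,3).tolist() for k,v in o.items()})
ims=[]
for n in["scene","side"]:
    im,d,W,P=shot(n);ims.append(im);np.savez(n,im=im,d=d,P=P)
    for t in["gauge","gauge_handle","gauge_nose","pointer","pointer_back","ski","bench"]:
        for r in models.boxes_of(n,t)[:3]:print(n,t,round(r["confidence"],2),np.round(W[:3,:3]@r["point"]+W[:3,3],4))
cv2.imwrite("pics/a.png",ims[0]);cv2.imwrite("pics/b.png",ims[1])
print(monitor.get_obs()["clock"])
E
```

```text
pics
{'clock': 0.0, 'joint_pos': [1.131, 0.333, -0.065, 1.461, 0.022, 1.35, -0.089], 'joint_velocities': [-0.0, -0.001, 0.001, -0.0, 0.001, 0.002, 0.001], 'tau': [0.002, -62.544, 0.05, -39.161, 0.016, 0.01, -0.0], 'position': [0.253, -0.571, 0.204], 'ee_rot': [0.838, -0.546, -0.001, -0.0], 'ft_force': [-0.353, 0.457, 0.101], 'torque': [-0.023, -0.022, -0.033], 'grip_width': 0.997}
scene gauge 0.63 [ 0.557  -0.1119  0.0426]
scene gauge 0.57 [ 0.3006 -0.177   0.0213]
scene gauge_handle 0.95 [ 0.555  -0.1196  0.0412]
scene gauge_handle 0.7 [ 0.2977 -0.1762  0.0259]
scene gauge_nose 0.89 [ 0.5532 -0.1192  0.0399]
scene gauge_nose 0.72 [ 0.2978 -0.18    0.0185]
scene pointer 0.6 [0.5537 0.0046 0.0491]
scene pointer 0.58 [ 0.6826 -0.2768  0.0232]
scene pointer_back 0.5 [0.5557 0.0084 0.0402]
scene ski 0.88 [0.6286 0.169  0.0463]
scene bench 0.71 [0.621  0.1208 0.0188]
side gauge 0.65 [ 0.2742 -0.1735  0.02  ]
side gauge 0.58 [ 0.5424 -0.1197  0.0422]
side gauge 0.33 [0.5752 0.1151 0.0208]
side gauge_handle 0.97 [ 0.5399 -0.1188  0.0425]
side gauge_handle 0.64 [ 0.2744 -0.1707  0.0197]
side gauge_handle 0.61 [0.4611 0.1629 0.0336]
side gauge_nose 0.86 [ 0.5383 -0.1148  0.0436]
side gauge_nose 0.64 [ 0.2594 -0.376   0.0215]
side gauge_nose 0.57 [ 0.2763 -0.1728  0.0175]
side pointer 0.63 [0.4643 0.1647 0.0379]
side pointer 0.59 [0.5384 0.0108 0.0455]
side pointer_back 0.52 [0.5425 0.0125 0.0403]
side ski 0.9 [0.6158 0.1934 0.0534]
side bench 0.87 [0.5757 0.1158 0.0189]
side bench 0.46 [ 0.6789 -0.2811  0.0248]
0.8
```

View pics/a.png

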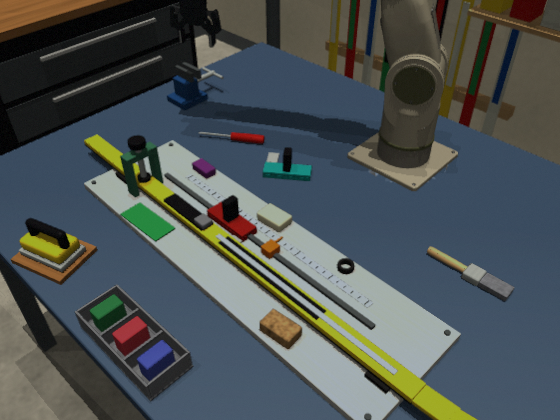

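View pics/b.png

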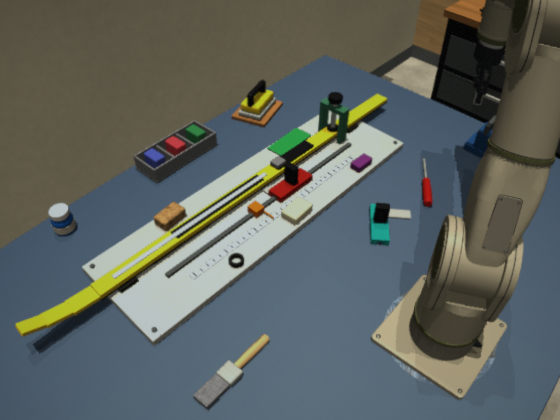

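The scene picture shows the red gauge at (232,218), the orange pointer at (270,247) and the rib from (168,175) to (372,325). The turquoise look-alike is at (288,168), and the press frame is at (140,165). Next I fit the bench axis from the clouds.

```bash
python3 - <<'E'
from h import *
for n in["scene","side"]:
    f=np.load(n+".npz");im,d,P=f["im"],f["d"],f["P"]
    hsv=cv2.cvtColor(im,cv2.COLOR_BGR2HSV);H,S,V=[hsv[...,i].astype(int) for i in range(3)]
    x,y,z=[P[...,i] for i in range(3)];ok=(d>0)
    ski=ok&(H>22)&(H<35)&(S>150)&(z>.042)&(z<.056)&(x>.4)&(x<.85)&(y>-.3)&(y<.4)
    q=P[ski][:,:2]
    vx,vy,cx,cy=cv2.fitLine(q.astype(np.float32),cv2.DIST_HUBER,0,.01,.01).ravel()
    u=np.array([vx,vy])*np.sign(vy);c=np.array([cx,cy]);e=np.array([u[1],-u[0]])
    l=(q-c)@e;print(n,"ski n",len(q),"yaw",np.degrees(np.arctan2(u[1],u[0])),"edges",np.percentile(l,[1,50,99]),"z",np.median(P[ski][:,2]))
    c0=c+e*(np.percentile(l,1)+np.percentile(l,99))/2-e*.067
    print(" rib pt",c0)
    near=lambda m:P[m]
    gx=(P[...,:2]-c0)@e; gy=(P[...,:2]-c0)@u   # along, from arbitrary origin
    red=ok&((H<6)|(H>174))&(S>150)&(abs(gx)<.06)&(z>.03)&(z<.06)
    org=ok&(H>7)&(H<18)&(S>150)&(abs(gx)<.04)&(z>.036)&(z<.06)
    blk=ok&(V<60)&(abs(gx)<.05)&(z>.06)&(z<.12)
    rib=ok&(V<90)&(abs(gx)<.02)&(z>.018)&(z<.036)
    for k,m in dict(red=red,org=org,blk=blk,rib=rib).items():
        if m.sum()<3:print(k,0);continue
        print(" ",k,m.sum(),"gx",np.percentile(gx[m],[2,50,98]).round(4),"gy",np.percentile(gy[m],[2,50,98]).round(4),"z",np.percentile(z[m],[2,50,98]).round(4),"world",np.median(P[m],0).round(4))
    m=rib; qq=P[m][:,:2].astype(np.float32);L=cv2.fitLine(qq,cv2.DIST_HUBER,0,.01,.01).ravel();print(" rib yaw",np.degrees(np.arctan2(L[1],L[0])),L)
E
```

```text
scene ski n 2950 yaw 88.87988 edges [-0.03751518 -0.00203858  0.00944716] z 0.049383544114643796
 rib pt [0.55645499 0.14682727]
  red 643 gx [-0.0238  0.0049  0.0196] gy [-0.3342 -0.2538 -0.2095] z [0.0309 0.0406 0.0453] world [ 0.5558 -0.1068  0.0406]
  org 168 gx [-0.019  -0.0017  0.0144] gy [-0.1519 -0.1354 -0.1234] z [0.0364 0.0438 0.0476] world [0.5521 0.0116 0.0438]
  blk 924 gx [-0.0464  0.0065  0.0476] gy [-1.4059 -1.3876 -0.2634] z [0.0608 0.087  0.1179] world [ 0.5484 -1.2408  0.087 ]
  rib 1396 gx [-0.0139  0.0004  0.0186] gy [-1.3927 -0.1021  0.1506] z [0.0208 0.0284 0.0345] world [0.5558 0.0448 0.0284]
 rib yaw 88.3612 [0.02859854 0.999591   0.55633736 0.08588914]
side ski n 1802 yaw 87.089134 edges [-0.0144124  -0.00165155  0.03465951] z 0.049499285177363905
 rib pt [0.54957419 0.09969739]
  red 516 gx [-0.0173 -0.0022  0.0263] gy [-0.2868 -0.2083 -0.1615] z [0.0307 0.0402 0.0469] world [ 0.5365 -0.1083  0.0402]
  org 130 gx [-0.0135  0.001   0.0194] gy [-0.1044 -0.088  -0.0746] z [0.0368 0.0438 0.0473] world [0.5457 0.0117 0.0438]
  blk 424 gx [-0.011   0.0259  0.0486] gy [-1.3557 -0.4748 -0.2153] z [0.0611 0.0874 0.1163] world [ 0.5462 -0.3766  0.0874]
  rib 825 gx [-0.0166  0.0001  0.0132] gy [-0.4775 -0.0577  0.1959] z [0.022  0.0284 0.0349] world [0.5479 0.0416 0.0284]
 rib yaw 87.87857 [ 0.03701742  0.9993146   0.542377   -0.06772472]
```

Call:
servo_tool --pt "1 -0.02 -0.03 -0.02 0 0 2" --pt "1 -0.05 -0.07 -0.04 0 0 4" --pt "1 -0.08 -0.12 -0.056 0 0 7" --pt "1 -0.11 -0.17 -0.056 0 0 10" --pt "1 -0.14 -0.22 -0.056 0 0 13" --pt "1 -0.17 -0.27 -0.056 0 0 16" --pt "1 -0.2 -0.31 -0.056 0 0 18" --pt "1 -0.23 -0.35 -0.056 0 0 20" --pt "1 -0.25 -0.39 -0.056 0 0 22" --pt "1 -0.27 -0.42 -0.056 0 0 24" --pt "1 -0.285 -0.44 -0.056 0 0 25" --pt "1 -0.294 -0.454 -0.056 0 0 25.8" --pt "1 -0.294 -0.454 -0.056 0 0 25.8" --pt "1 -0.294 -0.454 -0.056 0 0 25.8"

```text
clock: 2.55
position: [0.5488, -0.1198, 0.2605]
ee_rot: [-0.695, 0.719, -0.0, -0.0]
ft_force: [0.2, -0.1, 0.5]
grip_width: 0.999
```

```bash
cat > w.py <<'E'
from h import *
import sys
o=monitor.get_obs();print({k:np.round(o[k],4).tolist() for k in["clock","position","ee_rot","ft_force","grip_width"]})
im,d,W,P=shot("wrist");np.savez("wrist",im=im,d=d,P=P);cv2.imwrite("pics/%s.png"%sys.argv[1],im)
for t in["gauge","gauge_handle","gauge_nose","pointer","pointer_back"]:
    for r in models.boxes_of("wrist",t)[:2]:print(t,round(r["confidence"],2),np.round(W[:3,:3]@r["point"]+W[:3,3],4))
E
python3 w.py c
```

```text
{'clock': 2.55, 'position': [0.5488, -0.1198, 0.2605], 'ee_rot': [-0.6949, 0.7191, -0.0001, -0.0002], 'ft_force': [0.2294, -0.097, 0.4963], 'grip_width': 0.9986}
gauge 0.87 [ 0.3001 -0.2015  0.0143]
gauge 0.78 [ 0.5558 -0.1176  0.0378]
gauge_handle 0.76 [ 0.5588 -0.1217  0.0411]
gauge_handle 0.76 [ 0.3002 -0.202   0.0163]
gauge_nose 0.91 [ 0.5538 -0.1241  0.0424]
gauge_nose 0.55 [ 0.3007 -0.1958  0.0223]
pointer 0.75 [0.5505 0.0047 0.0436]
pointer 0.6 [ 0.5533 -0.1244  0.0413]
pointer_back 0.92 [0.5521 0.001  0.0449]
pointer_back 0.49 [ 0.6167 -0.1096  0.0516]
```

View pics/c.png

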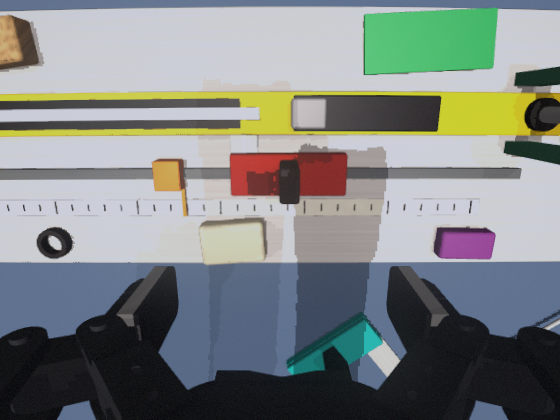

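The wrist picture shows the red gauge at (289,174) with its handle at (289,182), the pointer at (168,175), the rib along row 174 and the ski at row 113. I measure these now.

```bash
cat > m.py <<'E'
from h import *
f=np.load("wrist.npz");im,d,P=f["im"],f["d"],f["P"]
hsv=cv2.cvtColor(im,cv2.COLOR_BGR2HSV);H,S,V=[hsv[...,i].astype(int) for i in range(3)]
x,y,z=[P[...,i] for i in range(3)];ok=(d>0)&(y<.35)&(y>-.42)
rib=ok&(V<110)&(abs(x-.553)<.03)&(z>.02)&(z<.034)&(S<90)
L=cv2.fitLine(P[rib][:,:2].astype(np.float32),cv2.DIST_HUBER,0,.005,.005).ravel();u=L[:2]*np.sign(L[1]);c0=L[2:]-u*L[3]/u[1]
e=np.array([u[1],-u[0]]);print("rib yaw",np.degrees(np.arctan2(u[1],u[0])),"pt at y=0",c0,rib.sum())
gx=(P[...,:2]-c0)@e;gy=(P[...,:2]-c0)@u
ms=dict(red=ok&((H<6)|(H>174))&(S>150)&(abs(gx)<.06)&(z>.035)&(z<.05),
 org=ok&(H>7)&(H<20)&(S>150)&(abs(gx)<.03)&(z>.036)&(z<.06),
 blk=ok&(V<70)&(abs(gx)<.04)&(z>.09)&(z<.105),
 ski=ok&(H>22)&(H<35)&(S>150)&(z>.042)&(z<.056)&(x>.58)&(x<.68),rib=rib)
for k,m in ms.items():
    if m.sum()<3:print(k,0);continue
    print(k,m.sum(),"gx",np.percentile(gx[m],[1,50,99]).round(4),"gy",np.percentile(gy[m],[1,50,99]).round(4),"z",np.percentile(z[m],[1,50,99]).round(4),"mid world",(c0+e*np.mean(np.percentile(gx[m],[1,99]))+u*np.mean(np.percentile(gy[m],[1,99]))).round(4))
E
python3 m.py
```

```text
rib yaw 87.61711 pt at y=0 [0.55512387 0.        ] 1208
red 3274 gx [-0.0243  0.0032  0.0204] gy [-0.1912 -0.1467 -0.0654] z [0.0384 0.0403 0.0421] mid world [ 0.5478 -0.1281]
org 268 gx [-0.019  -0.0052  0.0124] gy [-0.0078  0.014   0.0207] z [0.0414 0.0436 0.0454] mid world [0.5521 0.0066]
blk 856 gx [-0.0195  0.0022  0.0361] gy [-0.3785 -0.1308 -0.1194] z [0.0906 0.0981 0.1044] mid world [ 0.5531 -0.2491]
ski 9649 gx [0.0416 0.0672 0.0871] gy [-0.4071 -0.1463  0.1691] z [0.0475 0.0495 0.0517] mid world [ 0.6145 -0.1216]
rib 1208 gx [-0.009   0.0008  0.0407] gy [-0.4002 -0.2263  0.1959] z [0.0203 0.028  0.0329] mid world [ 0.5667 -0.1027]
```

Call:
servo_tool --pt "1 0.008 -0.0013 0.03 0 0 0.4" --pt "1 0.0084 -0.0013 0.06 0 0 0.4" --pt "1 0.0084 -0.0013 0.09 0 0 0.4" --pt "1 0.0084 -0.0013 0.12 0 0 0.4" --pt "1 0.0084 -0.0013 0.15 0 0 0.4" --pt "1 0.0084 -0.0013 0.175 0 0 0.4" --pt "1 0.0084 -0.0013 0.19 0 0 0.4" --pt "1 0.0084 -0.0013 0.197 0 0 0.4" --pt "1 0.0084 -0.0013 0.197 0 0 0.4" --pt "0.2 0.0084 -0.0013 0.197 0 0 0.4" --pt "0 0.0084 -0.0013 0.197 0 0 0.4" --pt "0 0.0084 -0.0013 0.197 0 0 0.4" --pt "0 0.0084 -0.0013 0.197 0 0 0.4" --pt "0 0.0084 -0.0013 0.197 0 0 0.4" --pt "0 0.0084 -0.0013 0.197 0 0 0.4" --pt "0 0.0084 -0.0013 0.197 0 0 0.4" --grip_force 35

```text
clock: 4.85
position: [0.5503, -0.1274, 0.0638]
ee_rot: [-0.693, 0.721, -0.0, 0.0]
ft_force: [-1.6, -0.5, 5.8]
grip_width: 0.219
```

```bash
python3 w.py d; python3 -c "
from h import *;print(monitor.get_obs()['torque'])"
```

```text
{'clock': 4.85, 'position': [0.5503, -0.1274, 0.0638], 'ee_rot': [-0.6926, 0.7213, -0.0002, 0.0001], 'ft_force': [-1.6128, -0.507, 5.7798], 'grip_width': 0.2188}
gauge 0.69 [ 0.5589 -0.1234  0.0357]
gauge 0.63 [ 0.4649 -0.0319  0.0475]
gauge_handle 0.76 [ 0.5629 -0.1253  0.0404]
gauge_nose 0.6 [ 0.5568 -0.1258  0.0413]
pointer 0.92 [0.5514 0.0032 0.0442]
pointer 0.46 [ 0.6661 -0.2479  0.0233]
pointer_back 0.7 [ 0.5549 -0.0019  0.0452]
pointer_back 0.44 [ 0.5584 -0.1244  0.0394]
[ 0.03943281  0.36203492 -0.02780165]
```

View pics/d.png

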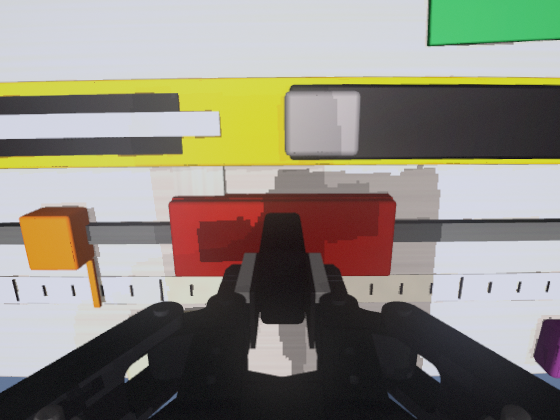

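The handle is pinched at (283,270) in the wrist picture and the pointer is still at (55,238). I ease off the downward load and slide to about 90 mm, which is short of the earliest tight spot.

Call:
servo_tool --pt "0 0 0 -0.001 0 0 0" --pt "0 -0.003 0 -0.001 0 0 0" --pt "0 -0.008 0 -0.001 0 0 0" --pt "0 -0.013 0 -0.001 0 0 0" --pt "0 -0.018 0 -0.001 0 0 0" --pt "0 -0.023 0 -0.001 0 0 0" --pt "0 -0.028 0 -0.001 0 0 0" --pt "0 -0.033 0 -0.001 0 0 0" --pt "0 -0.038 0 -0.001 0 0 0" --pt "0 -0.042 0 -0.001 0 0 0" --pt "0 -0.044 0 -0.001 0 0 0"

```text
clock: 6.52
position: [0.552, -0.0831, 0.0645]
ee_rot: [-0.693, 0.721, -0.0, -0.0]
ft_force: [0.8, 0.7, -3.2]
grip_width: 0.218
```

Call:
servo_tool --pt "0 -0.002 0 0 0 0 0" --pt "0 -0.004 0 0 0 0 0" --pt "0 -0.006 0 0 0 0 0" --pt "0 -0.008 0 0 0 0 0" --pt "0 -0.01 0 0 0 0 0" --pt "0 -0.013 0 0 0 0 0" --pt "0 -0.016 0 0 0 0 0" --pt "0 -0.02 0 0 0 0 0" --pt "0 -0.024 0 0 0 0 0" --pt "0 -0.028 0 0 0 0 0" --pt "0 -0.032 0 0 0 0 0" --pt "0 -0.036 0 0 0 0 0" --pt "0 -0.04 0 0 0 0 0" --pt "0 -0.044 0 0 0 0 0" --pt "0 -0.046 0 0 0 0 0"

```text
clock: 8.4
position: [0.5538, -0.0371, 0.0645]
ee_rot: [-0.693, 0.721, 0.0, -0.0]
ft_force: [-0.3, -0.7, -2.0]
grip_width: 0.222
```

Call:
servo_tool --pt "0 -0.002 0 0.0004 0 0 0" --pt "0 -0.005 0 0.0004 0 0 0" --pt "0 -0.008 0 0.0004 0 0 0" --pt "0 -0.011 0 0.0004 0 0 0" --pt "0 -0.014 0 0.0004 0 0 0" --pt "0 -0.017 0 0.0004 0 0 0" --pt "0 -0.019 0 0.0004 0 0 0" --pt "0 -0.021 0 0.0004 0 0 0" --pt "0 -0.023 0 0.0004 0 0 0" --pt "0 -0.025 0 0.0004 0 0 0"

```text
clock: 9.65
position: [0.5548, -0.0123, 0.0641]
ee_rot: [-0.693, 0.721, -0.0, -0.0]
ft_force: [-0.0, -1.1, -1.4]
grip_width: 0.22
```

```bash
python3 w.py e; python3 - <<'E'
from h import *
for i in range(3):
    o=monitor.get_obs();print(np.round(o["ft_force"],2));eyes.camera("side")
u=np.array([.0416,.9991])
f=np.load("scene.npz");im=f["im"];P=f["P"]
# press frame (green, high) along-rib position -> bench y=-345
for n in["scene","side"]:
    f=np.load(n+".npz");hsv=cv2.cvtColor(f["im"],cv2.COLOR_BGR2HSV);P=f["P"]
    g=(hsv[...,0]>45)&(hsv[...,0]<90)&(hsv[...,1]>80)&(P[...,2]>.08)&(P[...,2]<.18)&(P[...,0]>.5)&(P[...,0]<.75)
    gy=(P[...,:2]-[.5551,0])@u;print(n,g.sum(),np.percentile(gy[g],[2,50,98]))
E
```

```text
{'clock': 9.65, 'position': [0.5548, -0.0123, 0.0641], 'ee_rot': [-0.6926, 0.7213, -0.0, -0.0001], 'ft_force': [-0.0014, -1.0894, -1.3729], 'grip_width': 0.2198}
gauge 0.9 [ 0.5634 -0.0097  0.0378]
gauge_handle 0.7 [ 0.5647 -0.0067  0.0416]
gauge_nose 0.79 [ 0.561  -0.0112  0.0415]
pointer 0.77 [0.5553 0.0684 0.0447]
pointer_back 0.81 [0.5566 0.0626 0.0467]
pointer_back 0.26 [ 0.6047 -0.0209  0.0187]
[-0.73  0.44 -2.6 ]
[ 0.15  0.07 -2.71]
[ 0.62 -0.51 -2.55]
scene 666 [-1.25473442 -0.37954206 -0.36989008]
side 439 [-1.25403433 -0.38126068 -0.371585  ]
```

View pics/e.png

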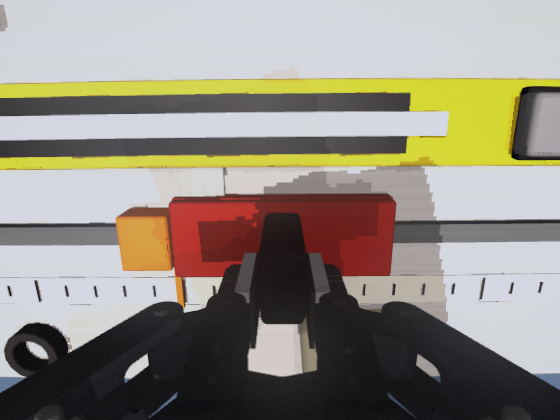

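The pointer (145,240) sits against the gauge's nose at (170,240). I keep going to just before bench y 100, then move in small steps.

Call:
servo_tool --pt "0 -0.001 0 0.0003 0 0 0" --pt "0 -0.003 0 0.0003 0 0 0" --pt "0 -0.005 0 0.0003 0 0 0" --pt "0 -0.007 0 0.0003 0 0 0" --pt "0 -0.008 0 0.0003 0 0 0" --pt "0 -0.009 0 0.0003 0 0 0" --pt "0 -0.01 0 0.0003 0 0 0"

```text
clock: 10.98
position: [0.5553, -0.0024, 0.0638]
ee_rot: [-0.693, 0.721, -0.0, -0.0]
ft_force: [-0.1, -0.9, -1.0]
grip_width: 0.221
```

Call:
servo_tool --pt "0 -0.001 0 0 0 0 0" --pt "0 -0.002 0 0 0 0 0" --pt "0 -0.003 0 0 0 0 0" --pt "0 -0.004 0 0 0 0 0"

```text
clock: 11.48
position: [0.5554, 0.0016, 0.0639]
ee_rot: [-0.693, 0.721, -0.0, -0.0]
ft_force: [0.5, -1.7, -1.2]
grip_width: 0.216
```

Call:
servo_tool --pt "0 -0.001 0 0 0 0 0" --pt "0 -0.002 0 0 0 0 0" --pt "0 -0.003 0 0 0 0 0" --pt "0 -0.004 0 0 0 0 0"

```text
clock: 11.98
position: [0.5556, 0.0056, 0.0638]
ee_rot: [-0.693, 0.721, -0.0, -0.0]
ft_force: [-0.4, -2.5, -0.3]
grip_width: 0.218
```

Call:
servo_tool --pt "0 -0.001 0 0 0 0 0" --pt "0 -0.002 0 0 0 0 0" --pt "0 -0.003 0 0 0 0 0"

```text
clock: 12.35
position: [0.5557, 0.0085, 0.0638]
ee_rot: [-0.693, 0.721, -0.0, -0.0]
ft_force: [0.3, -2.3, 0.4]
grip_width: 0.217
```

Call:
servo_tool --pt "0 -0.001 0 0 0 0 0" --pt "0 -0.002 0 0 0 0 0" --pt "0 -0.003 0 0 0 0 0" --pt "0 -0.004 0 0 0 0 0"

```text
clock: 12.85
position: [0.5558, 0.0126, 0.0638]
ee_rot: [-0.693, 0.721, -0.0, -0.0]
ft_force: [0.1, -3.2, 0.3]
grip_width: 0.22
```

Call:
servo_tool --pt "0 -0.001 0 0 0 0 0" --pt "0 -0.002 0 0 0 0 0" --pt "0 -0.003 0 0 0 0 0" --pt "0 -0.004 0 0 0 0 0"

```text
clock: 13.35
position: [0.556, 0.0166, 0.0638]
ee_rot: [-0.693, 0.721, -0.0, -0.0]
ft_force: [-0.6, -2.8, 0.0]
grip_width: 0.222
```

Call:
servo_tool --pt "0 -0.001 0 0 0 0 0" --pt "0 -0.002 0 0 0 0 0" --pt "0 -0.003 0 0 0 0 0" --pt "0 -0.004 0 0 0 0 0"

```text
clock: 13.85
position: [0.5562, 0.0206, 0.0638]
ee_rot: [-0.693, 0.721, -0.0, -0.0]
ft_force: [-0.6, -2.7, 1.4]
grip_width: 0.219
```

Call:
servo_tool --pt "0 -0.001 0 0 0 0 0" --pt "0 -0.002 0 0 0 0 0" --pt "0 -0.003 0 0 0 0 0" --pt "0 -0.004 0 0 0 0 0"

```text
clock: 14.35
position: [0.5564, 0.0246, 0.0638]
ee_rot: [-0.693, 0.721, -0.0, 0.0]
ft_force: [-1.5, -3.9, 0.7]
grip_width: 0.222
```

Call:
servo_tool --pt "0 -0.001 0 0 0 0 0" --pt "0 -0.002 0 0 0 0 0" --pt "0 -0.003 0 0 0 0 0"

```text
clock: 14.72
position: [0.5565, 0.0276, 0.0638]
ee_rot: [-0.693, 0.721, -0.0, 0.0]
ft_force: [-0.6, -3.1, 1.3]
grip_width: 0.221
```

Call:
servo_tool --pt "0 -0.001 0 0 0 0 0" --pt "0 -0.002 0 0 0 0 0" --pt "0 -0.003 0 0 0 0 0" --pt "0 -0.004 0 0 0 0 0"

```text
clock: 15.22
position: [0.5566, 0.0316, 0.0638]
ee_rot: [-0.693, 0.721, -0.0, -0.0]
ft_force: [-1.2, -3.4, 0.7]
grip_width: 0.222
```

Call:
servo_tool --pt "0 -0.001 0 0 0 0 0" --pt "0 -0.002 0 0 0 0 0" --pt "0 -0.003 0 0 0 0 0" --pt "0 -0.004 0 0 0 0 0"

```text
clock: 15.72
position: [0.5568, 0.0356, 0.0638]
ee_rot: [-0.693, 0.721, -0.0, 0.0]
ft_force: [-1.3, -2.7, 2.2]
grip_width: 0.221
```

Call:
servo_tool --pt "0 -0.001 0.0003 0 0 0 0" --pt "0 -0.002 0.0003 0 0 0 0" --pt "0 -0.003 0.0003 0 0 0 0" --pt "0 -0.004 0.0003 0 0 0 0"

```text
clock: 16.23
position: [0.5567, 0.0396, 0.0638]
ee_rot: [-0.693, 0.721, -0.0, 0.0]
ft_force: [0.0, -3.3, 0.9]
grip_width: 0.221
```

Call:
servo_tool --pt "0 -0.001 0 0 0 0 0" --pt "0 -0.002 0 0 0 0 0" --pt "0 -0.003 0 0 0 0 0" --pt "0 -0.004 0 0 0 0 0"

```text
clock: 16.73
position: [0.5568, 0.0436, 0.0638]
ee_rot: [-0.693, 0.721, -0.0, -0.0]
ft_force: [1.4, -3.2, 0.7]
grip_width: 0.219
```

Call:
servo_tool --pt "0 -0.001 0 0 0 0 0" --pt "0 -0.002 0 0 0 0 0" --pt "0 -0.003 0 0 0 0 0" --pt "0 -0.004 0 0 0 0 0"

```text
clock: 17.23
position: [0.557, 0.0475, 0.0639]
ee_rot: [-0.693, 0.721, -0.0, -0.0]
ft_force: [0.8, -3.1, 1.7]
grip_width: 0.22
```

Call:
servo_tool --pt "0 -0.001 0 0 0 0 0" --pt "0 -0.002 0 0 0 0 0" --pt "0 -0.003 0 0 0 0 0" --pt "0 -0.004 0 0 0 0 0"

```text
clock: 17.73
position: [0.5571, 0.0516, 0.0638]
ee_rot: [-0.693, 0.721, -0.0, -0.0]
ft_force: [-0.0, -3.0, 1.3]
grip_width: 0.217
```

Call:
servo_tool --pt "0 -0.001 0 0 0 0 0" --pt "0 -0.002 0 0 0 0 0" --pt "0 -0.003 0 0 0 0 0" --pt "0 -0.004 0 0 0 0 0"

```text
clock: 18.23
position: [0.5572, 0.0556, 0.0638]
ee_rot: [-0.693, 0.721, -0.0, -0.0]
ft_force: [0.9, -3.1, 2.5]
grip_width: 0.217
```

Call:
servo_tool --pt "0 -0.001 0 -0.0001 0 0 0" --pt "0 -0.002 0 -0.0001 0 0 0" --pt "0 -0.003 0 -0.0001 0 0 0" --pt "0 -0.004 0 -0.0001 0 0 0"

```text
clock: 18.73
position: [0.5573, 0.0587, 0.0639]
ee_rot: [-0.692, 0.722, -0.0, -0.001]
ft_force: [-2.2, -8.0, 4.4]
grip_width: 0.219
```

```bash
python3 - <<'E'
from h import *
for i in range(5):
    eyes.camera("wrist");o=monitor.get_obs();print(np.round(o["ft_force"],2),np.round(o["torque"],2),np.round(o["position"],4))
E
```

```text
[-1.89 -6.23  2.94] [-1.46  0.36 -0.12] [0.5572 0.0587 0.0639]
[-1.65 -5.31  3.08] [-1.46  0.35 -0.  ] [0.5572 0.0587 0.0639]
[-2.66 -6.23  4.14] [-1.46  0.39 -0.03] [0.5572 0.0587 0.0639]
[-1.82 -6.19  2.59] [-1.44  0.39 -0.04] [0.5572 0.0587 0.0639]
[-0.33 -4.67  3.27] [-1.47  0.4  -0.07] [0.5572 0.0587 0.0639]
```

Call:
servo_tool --pt "0 -0.0005 0 0 0 0 0" --pt "0 -0.001 0 0 0 0 0"

```text
clock: 19.23
position: [0.5572, 0.0591, 0.064]
ee_rot: [-0.692, 0.722, -0.0, -0.001]
ft_force: [-2.4, -7.9, 5.1]
grip_width: 0.218
```

```bash
python3 - <<'E'
from h import *
for i in range(3):
    eyes.camera("wrist");o=monitor.get_obs();print(np.round(o["ft_force"],2),np.round(o["torque"],2),np.round(o["position"],4))
E
```

```text
[-2.75 -7.87  4.76] [-1.83  0.5  -0.1 ] [0.5573 0.0591 0.064 ]
[-2.48 -7.26  4.44] [-1.89  0.54 -0.03] [0.5573 0.0591 0.064 ]
[-2.11 -7.15  4.63] [-1.87  0.5  -0.07] [0.5573 0.0591 0.064 ]
```

Call:
servo_tool --pt "0 -0.0004 0 0 0 0 0" --pt "0 -0.0008 0 0 0 0 0" --pt "0 -0.0012 0 0 0 0 0"

```text
clock: 19.75
position: [0.5573, 0.0597, 0.0641]
ee_rot: [-0.692, 0.722, -0.001, -0.001]
ft_force: [-4.3, -10.8, 8.0]
grip_width: 0.219
```

```bash
python3 - <<'E'
from h import *
for i in range(3):
    eyes.camera("wrist");o=monitor.get_obs();print(np.round(o["ft_force"],2),np.round(o["torque"],2),np.round(o["position"],4))
E
```

```text
[-3.11 -9.18  6.96] [-2.33  0.74 -0.04] [0.5573 0.0596 0.0641]
[-3.34 -9.5   7.49] [-2.28  0.67 -0.1 ] [0.5573 0.0596 0.0641]
[-3.71 -9.41  6.77] [-2.29  0.72 -0.06] [0.5573 0.0596 0.0641]
```

Call:
servo_tool --pt "0 0.001 0 0 0 0 0" --pt "0 0.003 0 0 0 0 0" --pt "0 0.006 0 0 0 0 0" --pt "0 0.01 0 0 0 0 0" --pt "0 0.014 0 0 0 0 0" --pt "0 0.018 0 0 0 0 0" --pt "0 0.022 0 0 0 0 0" --pt "0 0.026 0 0 0 0 0" --pt "0 0.029 0 0 0 0 0" --pt "0 0.031 0 0 0 0 0" --pt "0 0.032 0 0 0 0 0" --pt "0 0.032 0 0 0 0 0"

```text
clock: 21.4
position: [0.5562, 0.0296, 0.0638]
ee_rot: [-0.693, 0.721, -0.0, -0.0]
ft_force: [0.4, 0.6, -1.5]
grip_width: 0.225
```

```bash
python3 w.py f
```

```text
{'clock': 21.4, 'position': [0.5562, 0.0296, 0.0638], 'ee_rot': [-0.6926, 0.7213, -0.0001, -0.0001], 'ft_force': [0.3514, 0.6187, -1.546], 'grip_width': 0.2253}
gauge 0.82 [0.5684 0.0324 0.0371]
gauge_handle 0.66 [0.5651 0.0304 0.0406]
gauge_nose 0.89 [0.5619 0.0328 0.0418]
pointer_back 0.95 [0.5573 0.1266 0.0472]
```

View pics/f.png

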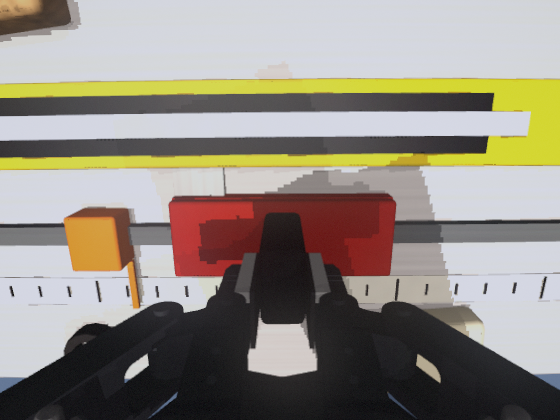

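The pointer (98,240) stands alone, about 3 cm ahead of the nose (171,240), and the gauge is level on its rib. I release and go straight up.

Call:
servo_tool --pt "0 0 0 0.0003 0 0 0" --pt "0 0 0 0.0003 0 0 0" --pt "0.3 0 0 0.0003 0 0 0" --pt "0.5 0 0 0.0003 0 0 0" --pt "0.8 0 0 0.0003 0 0 0" --pt "0.8 0 0 0.0003 0 0 0" --pt "0.8 0 0 0.0003 0 0 0" --pt "0.8 0 0 -0.01 0 0 0" --pt "0.8 0 0 -0.03 0 0 0" --pt "0.8 0 0 -0.06 0 0 0" --pt "0.8 0 0 -0.1 0 0 0" --pt "0.8 0 0 -0.14 0 0 0" --pt "0.8 0 0 -0.18 0 0 0" --pt "0.8 0 0 -0.2 0 0 0" --pt "0.8 0 0 -0.2 0 0 0" --pt "0.8 0 0 -0.2 0 0 0"

```text
clock: 23.7
position: [0.5558, 0.0297, 0.2631]
ee_rot: [-0.693, 0.721, 0.0, -0.0]
ft_force: [0.5, -0.4, -1.0]
grip_width: 0.805
```

```bash
python3 w.py g; python3 m.py
```

```text
{'clock': 23.7, 'position': [0.5558, 0.0297, 0.2631], 'ee_rot': [-0.6926, 0.7213, 0.0003, -0.0004], 'ft_force': [0.5488, -0.4186, -0.9846], 'grip_width': 0.8047}
gauge 0.88 [0.5579 0.0358 0.0399]
gauge_handle 0.71 [0.562  0.0325 0.0412]
gauge_handle 0.71 [ 0.3396 -0.2152  0.0122]
gauge_nose 0.87 [0.5602 0.0355 0.039 ]
gauge_nose 0.57 [ 0.3387 -0.2116  0.0153]
pointer 0.8 [0.5536 0.1335 0.0448]
pointer 0.66 [0.3025 0.44   0.011 ]
pointer_back 0.77 [0.5569 0.1323 0.0436]
rib yaw 87.857635 pt at y=0 [0.5554815 0.       ] 1122
red 3377 gx [-0.0257  0.0004  0.0195] gy [-0.0345  0.015   0.0913] z [0.0385 0.0403 0.0423] mid world [0.5535 0.0285]
org 174 gx [-0.0205 -0.0055  0.0116] gy [0.123  0.1374 0.152 ] z [0.0409 0.0435 0.0452] mid world [0.5562 0.1376]
blk 689 gx [-0.02   -0.002   0.0147] gy [0.0196 0.0283 0.038 ] z [0.0926 0.0981 0.0999] mid world [0.5539 0.0289]
ski 8772 gx [0.0407 0.0681 0.0845] gy [-0.2492  0.0692  0.3263] z [0.0475 0.0494 0.0516] mid world [0.6195 0.0362]
rib 1122 gx [-0.0096  0.      0.0033] gy [-0.2942 -0.0769  0.2938] z [0.0207 0.0281 0.0302] mid world [ 5.523e-01 -1.000e-04]
```

View pics/g.png

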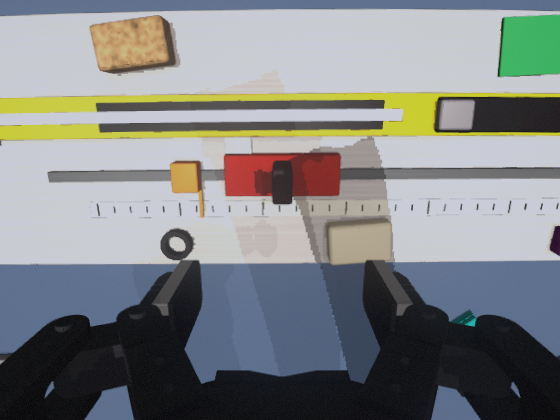

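The gauge (282,175) sits flat on its rib, and the pointer (185,177) stands about 30 mm ahead of it. The other things are undisturbed.

```bash
python3 -c "
from h import *;ticket.hand_in();print(monitor.get_obs()['clock'])"
```

```text
the job is handed in; nothing more can be done
the job is handed in; nothing more can be done
```

I pushed the red gauge along its rib, with the pointer ahead of it, until the blade bound clearly under the ski. I then drew it back 30 mm, let go, lifted clear, and handed the job in (about 24 s of the 51 s).

- **Push:** the wrist read 10.8 N at the last step and about 9.4 N at rest. Sliding friction of gauge and pointer was about 3 N, so the blade itself took roughly 7 N. The push stayed under the 16 N limit in every reading. At the bind the wrist also read about 7 N upward and 3–4 N sideways, because the blade pulls off-centre.
- **Final check:** the last wrist picture shows the gauge flat on its rib (top at 40 mm) and the gripper touching nothing. The gap to the pointer measured about 30 mm.
- **Bystanders:** nothing visible in that picture looks moved. The purple wax is only half in view, and I did not re-check the brush and screwdriver, but the arm never went near them.
- **Disagreements:** the networks' points for gauge and pointer were several mm off my depth and colour fits, and they sometimes reported the turquoise look-alike. I relied on the fits.

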